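# Put the ear-dome tin away through the spring flap

## Robot

A 6-joint arm with a two-finger parallel gripper is mounted at the origin on the work surface. World frame = base frame: x ahead of the robot, y to its left, z up, the work surface at z = 0. Lengths are in mm, angles in rad, forces in N, time in s.
With the tool pointing down it reaches from about 275 to 775 mm from the base axis. Payload 14.6 kg.
Tool frame: the origin (TCP) lies at the very end of the fingers, on their centre line; the grasp point (between the pads) lies 19 mm behind it; z points along the fingers, y is the line along which they close (so a half turn about z gives the same grasp; the last joint's range is limited). The gripper opens to 85 mm and grips with 20 to 120 N. Pads are 22 mm wide; open, the fingers measure 114 mm over their backs; the gripper's body (76 mm by 85 mm) begins 54 mm behind the grasp point. The pads swing forward as they close: fully open they stand 13 mm farther back than shut.
Start: joints at [1.05, 0.263, -0.048, 1.259, 0, 1.415], TCP at [187.795, 490.266, 231.278] pointing down, gripper open.
Joint ranges: [-2.65, 2.65], [-0.89, 1.7], [-1.18, 1.37], [-2.13, 2.11], [-1.35, 1.29], [-3.14, 3.14]. Speed limits (rad/s): [1.89, 1.89, 2.57, 2.79, 3.14, 3.14].

## Interface

Orientations are given as a unit quaternion [w, x, y, z].
In Python, from station import ctrl, viewer gives the robot as it stands.
- The arm moves only by the tool drive_tool, never from a script. Its argument "increments" is a list that holds one entry, the list of rows, each a list of 6 numbers: the shift along the tool's x, y, z in cm, then the turn, a rotation vector about the tool's x, y, z in rad. A call has exactly 8 rows; each row is the pose to reach, as a shift and turn from the pose commanded when the call began, along the tool's axes at that moment; what a row does not reach only later rows make up. A row lasts 1/12 s, in which the tool goes at most 41.7 mm and 7.16 degrees, less where a joint would pass 70% of its speed; a pose out of reach is approached as far as the arm can. A call with a gripper value outside its range is refused whole. "gripper" is the closure in counts, from 0 (fully open) to 255 (shut), set as the call begins (left out, the last holds). The fingers move at their own pace and stop on an object; "force" is the grip in N (left out, the last holds). Time passes only in rows, so rows that repeat a pose let the fingers close, or fill a call up. It gives the time, the measured TCP pose, the force, the opening and the grip force at its end, in the units of the state.
- ctrl.read_state(): the state, without advancing time (a new reading comes with each control period).
- viewer.capture(name): name is "scene" or "side" or "wrist"; returns the picture (420x560x3 uint8, red, green, blue); there is no depth.
- viewer.camera_info(name): a dict with "vertical_fov" (degrees; the focal length in pixels is half the picture's height over the tangent of half this angle, whatever the lens; pixels are square), "cx", "cy" (the principal point, pixels), "R" (3x3) and "t" (3): a world point X has camera coordinates R X + t; the wrist camera has in their place "hand_eye" (4x4, takes a point from camera to tool coordinates, whose origin is the TCP and whose axes are the flange's). Camera axes: x right, y down, z forward; pixel columns grow to the right and rows downward; lengths in mm; the calibration is good to about 2 mm. A picture is of the moment at which its call begins: read the wrist's pose just before it. camera_info takes no time and is no camera call.
- ctrl.close_job(): hands the job in; it is judged then, once.
The state is a dict: "clock": time; "q": joint angles; "qvel": joint speeds; "joint_efforts": joint torques, N m; "eef_pos": TCP position; "orientation": TCP orientation; "force": force on the tool from outside, world axes, zero at the start; "wrist_torque": the same for the moment, N m; "finger_gap": finger opening in mm; "grasp_force": force on a finger pad.
Only numpy, scipy, OpenCV 4.12 (cv2) and the standard library are available. Lean on these libraries where they do the work, as an engineer would, in place of code of your own. Each camera call takes 0.05 s, during which the arm holds its last target. There are 200 camera calls.

## Task

Put the round tin away in the white bay without gripping or lifting it: slide it along the shelf up to the orange spring flap, push the flap open inwards with one finger before the tin gets there, and, while that finger keeps the flap open, push the tin through the doorway with the other finger. Leave the tin standing upright so far inside the bay that the flap swings fully shut behind it. Leave the cup, the tweezers, the dome tray and the charging cube with its switch as they are.

Things in the scene. Friction and masses are not known exactly. Their poses are not given: they have to be found in the camera images.
- bay: White open-topped organiser fixed to the shelf. Origin: on the shelf, mid-doorway; x points through the doorway into its bay, y left looking in, z up. The bay is a channel 72 mm wide (y -36 to 36) from the doorway (x 0) to the end wall (point bay_end); walls 5 mm thick, 34 high, no floor: the tin slides on the shelf. 10 mm posts, 40 high, stand at the doorway's sides (y +-37).
- bay_end (a point): Point on the shelf at the foot of the bay's end wall (inner face), on the bay's centre line, 170 mm from the doorway. Fingers can go into the bay from above. Outside its right wall a side tray with coloured caps, 24 mm high, reaches to bay y = -94 mm.
- flap (a joint): Orange flap across the doorway: upright plate 62 wide, 4 thick, 26 high (6 to 32 mm above the shelf), on a vertical hinge at the doorway's left (bay x 0, y +33 mm). Value in rad: 0 = shut, grows as it swings into the bay, stop at 1.6; it opens inwards only. A weak spring (0.15 N at the free edge to start, 0.4 N wide open) shuts it when let go.
- flap_edge (a point): Mid-height point (19 mm up) of the flap's free edge, 65 mm from the hinge axis. The edge sweeps that radius about the hinge, so a tin standing on the bay's centre line is out of its way only from about bay x = 80 mm inwards.
- tin: Round green plastic tin with a blue twist cap, 40 mm in diameter, 30 mm high, about 60 g, upright and loose on the shelf, 85 to 115 mm in front of the doorway and up to 30 mm to either side of the bay's centre line. Origin at the centre of its underside, z up.
- cup: White ceramic toothbrush cup with a blue toothbrush in it, 72 mm wide, 95 mm high (brush to about 155 mm), loose, beside the bay. Origin at the centre of its underside. Leave it alone.
- charger: Black charging cube, 60 x 60 x 55 mm, fixed to the shelf beside the bay, with a steel toggle switch 20 mm high on top. Origin at the centre of its underside. Leave it alone.
- toggle (a joint): Toggle switch of the charging cube, rad: 0 as it starts, 0.8 when flipped. Leave it at 0.
- dome_tray: Grey hard silicone tray of ear domes, 70 x 45 x 14 mm, loose on the shelf, right of the tin. Origin at the centre of its underside. Leave it alone.
- tweezers: Steel tweezers, 92 mm long (along x), 8 mm wide, 6 mm high, loose on the shelf, left of the tin. Origin at the centre of the underside. Leave them alone.
Mind the look-alikes: they are no part of the job. There is more than one size of the bay; the job needs the middle-sized. There is more than one size of the tin; the one meant has the size given above.

How it is judged (in metres and radians):
On the way, in this order (a step that is already met when the one before it is completed fails the run):
1. a finger has pushed the flap open while the tin is still wholly outside the doorway (value of joint flap above 0.35 rad and x of tin in the frame of bay below -0.019 m and contact force between the fingers and flap above 0.02 N), for 0.05 s.
2. the tin passes the doorway while a finger keeps the flap open (x of tin in the frame of bay between -0.012 and 0.02 m and value of joint flap above 0.5 rad and contact force between the fingers and flap above 0.02 N), for 0.05 s.
At the end, for the whole second after the job is handed in: The tin stands upright (within 0.1 rad) and at rest on the shelf inside the bay (centre more than 60 mm past the doorway, between the walls), the flap is shut to within 0.08 rad, the toggle is not flipped, and cup, tweezers and dome tray are within 20 mm of where they began (x of tin in the frame of bay between 0.06 and 0.165 m and y of tin in the frame of bay between -0.035 and 0.035 m and height (world z) of tin below 0.004 m and angle between tin's own z axis and vertical below 0.1 rad and linear speed of tin below 0.01 m/s and value of joint flap below 0.08 rad and value of joint toggle below 0.2 rad and not (distance of cup from where it was at the start of the episode above 0.02 m) and not (distance of tweezers from where it was at the start of the episode above 0.02 m) and not (distance of dome_tray from where it was at the start of the episode above 0.02 m)); the robot touches nothing.
It fails at once if the tin is lifted more than 10 mm (height (world z) of tin above 0.01 m).
It fails at once if the tin is tipped (angle between tin's own z axis and vertical above 0.35 rad).
It fails at once if the tin is pinched or pressed harder than 15 N (contact force between the fingers and tin above 15 N).
It fails at once if the cup, tweezers or dome tray is shifted more than 20 mm, or the cup tipped (distance of any of cup, tweezers, dome_tray from where it was at the start of the episode above 0.02 m or angle between cup's own z axis and vertical above 0.3 rad).
It fails at once if the charging cube's switch is moved (value of joint toggle above 0.2 rad).
It also fails if it takes over 53 s, if anything falls off the work surface, if the arm or the gripper's body presses on something with over 40 N, if the wrist force passes 120 N, or if a joint passes its speed limit or range.

## Working session

There is one attempt and no reset: what is moved stays moved. The work goes in short steps, Python scripts to look and compute and a tool call to move; the robot and the scene stay as the last step left them, time stands still between calls to the robot, and variables do not carry over. Pictures are saved under pics/ and viewed, at most 11 in all, crops included, and the job is handed in when it is done.

Besides the shell and the picture viewer there is one more tool, called by a JSON object that holds its "op" and its "data", one argument or row to a line. drive_tool: Moves the arm, as the interface text tells. Its arguments: {"type":"object","properties":{"increments":{"type":"array"},"gripper":{"type":"number"},"force":{"type":"number"}},"required":["increments"]}

```bash
mkdir -p pics; ls
python3 - <<'E'
from station import ctrl, viewer
import cv2
s=ctrl.read_state(); print({k:s[k] for k in('clock','eef_pos','orientation','finger_gap')})
for n in('scene','side'):
    cv2.imwrite(f'pics/{n}0.png',viewer.capture(n)[:,:,::-1]); print(n,viewer.camera_info(n))
print(viewer.camera_info('wrist'))
E
```

```text
pics
{'clock': 0.0, 'eef_pos': array([187.66798468, 490.05674448, 230.83011197]), 'orientation': array([-1.59813158e-04,  1.81895622e-01,  9.83317721e-01, -4.65587515e-04]), 'finger_gap': 85.41653695818202}
scene {'vertical_fov': 43.6206881782944, 'cx': 273.067698643413, 'cy': 206.89803437091115, 'R': array([[-0.84305448,  0.53779709,  0.0057814 ],
       [ 0.36686471,  0.58289369, -0.72501395],
       [-0.39328034, -0.60910527, -0.68870991]]), 't': array([ 415.65024601, -191.56981242, 1314.81533295])}
side {'vertical_fov': 42.5969586025151, 'cx': 275.3863688297985, 'cy': 213.08381157323927, 'R': array([[ 0.93166338, -0.36306815, -0.01359666],
       [-0.18917425, -0.45280711, -0.87130869],
       [ 0.31018777,  0.81433853, -0.49054694]]), 't': array([-468.31099422,  197.28236854, 1031.61580277])}
{'vertical_fov': 67.79923676039333, 'cx': 282.8857544790494, 'cy': 211.22558995599144, 'hand_eye': array([[ 3.50846251e-04, -9.47261484e-01, -3.20461477e-01,
         8.23269699e+01],
       [ 9.99999598e-01,  6.79977886e-05,  8.93818584e-04,
         1.36413890e+00],
       [-8.24889247e-04, -3.20461662e-01,  9.47261127e-01,
        -1.43054701e+02],
       [ 0.00000000e+00,  0.00000000e+00,  0.00000000e+00,
         1.00000000e+00]])}
```

View pics/scene0.png

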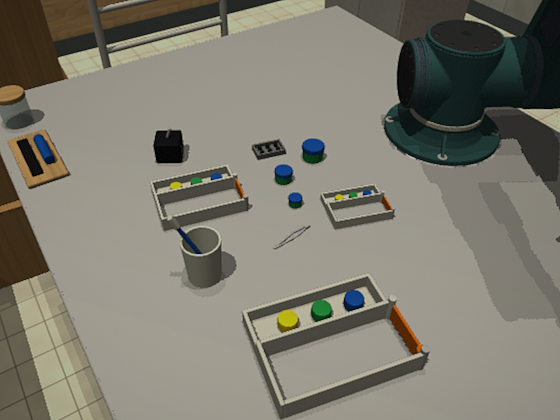

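View pics/side0.png

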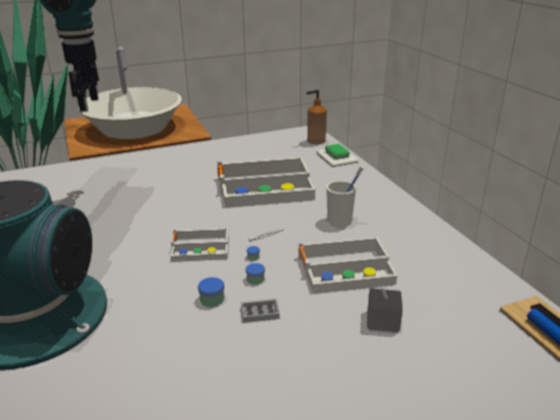

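Candidates:
- **Bays (scene view):** small (357,205), middle (199,195) and large (335,340).
- **Tins (scene view):** large (313,150), middle (284,174) and small (295,200).

I choose the bay at (199,195) and the tin at (284,174). Next is a close crop plus metric checks of both.

```bash
python3 - <<'E'
import cv2,numpy as np
a=cv2.imread('pics/scene0.png')[130:240,140:330]; b=cv2.imread('pics/side0.png')[225:325,230:420]
r=lambda i:cv2.resize(i,None,fx=4,fy=4,interpolation=cv2.INTER_CUBIC)
m=np.vstack([r(a)[:,:],r(b)]); m=cv2.resize(m,(542,600)) if 0 else m
cv2.imwrite('pics/c1.png',cv2.resize(r(a),(760,440)));cv2.imwrite('pics/c2.png',cv2.resize(r(b),(760,400)))
E
cat > h.py <<'E'
import numpy as np
from station import ctrl,viewer
def info(n):
    c=viewer.camera_info(n); return c,210/np.tan(np.radians(c['vertical_fov']/2))
def back(n,u,v,z):
    c,f=info(n); d=c['R'].T@np.array([(u-c['cx'])/f,(v-c['cy'])/f,1]); o=-c['R'].T@c['t']
    return (o+d*(z-o[2])/d[2])
def proj(n,X):
    c,f=info(n); p=np.atleast_2d(X)@c['R'].T+c['t']; return np.c_[f*p[:,0]/p[:,2]+c['cx'],f*p[:,1]/p[:,2]+c['cy']]
E
```

```text
(no output)
```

View pics/c1.png

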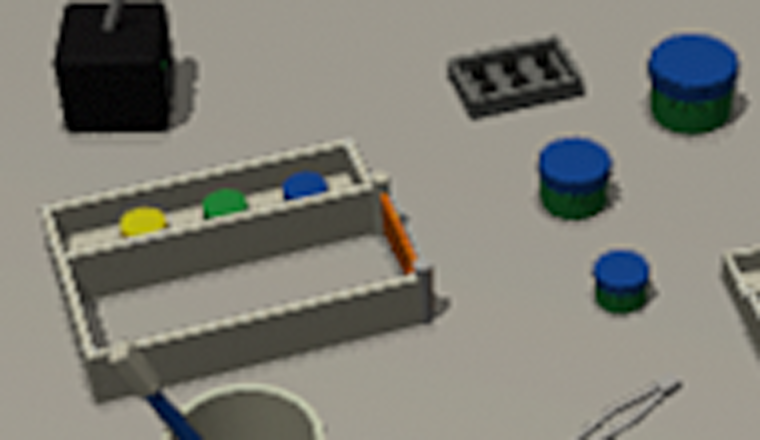

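View pics/c2.png

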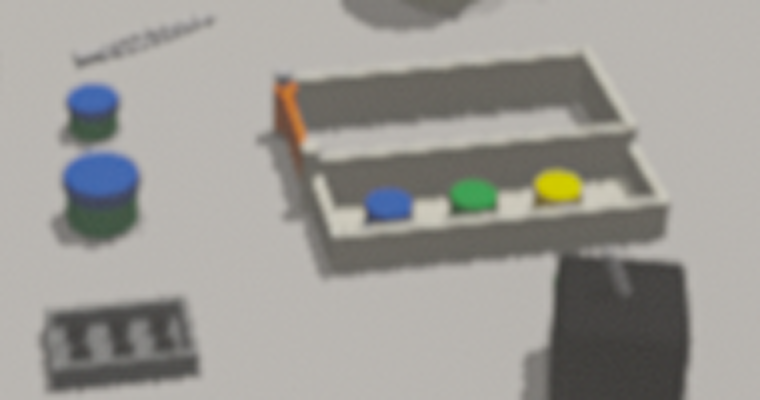

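Both crops show the middle bay: the orange flap is on its doorway nearest the tins, its caps are on the right side, and the end wall is far off. The chosen tin is at crop pixel (575,161) in scene and (101,175) in side. Now I'll fit the poses.

Run:
```python
from h import *
from scipy.optimize import least_squares
S=lambda x,y:('scene',140+x/4,130+y/4); D=lambda x,y:('side',230+x/4,225+y/4)
M=[(S(422,265),(0,37,40)),(S(379,178),(0,-37,40)),(S(88,355),(174,40,34)),(S(70,255),(172.5,-38.5,34)),
   (D(284,78),(0,37,40)),(D(312,150),(0,-37,40)),(D(585,52),(174,40,34)),(D(632,130),(172.5,-38.5,34))]
def W(p,X): 
    c,s=np.cos(p[2]),np.sin(p[2]); return np.array([p[0]+c*X[0]-s*X[1],p[1]+s*X[0]+c*X[1],X[2]])
b0=back('scene',240,185,20)
g=lambda p:np.concatenate([proj(m[0],W(p,X))[0]-m[1:] for m,X in M])
r=least_squares(g,[b0[0],b0[1],0],x_scale=[1,1,.01],loss='soft_l1'); p=r.x
print('bay',p,'res',g(p).reshape(-1,2).round(1).tolist()); np.save('bay.npy',p)
def inb(w):
    c,s=np.cos(p[2]),np.sin(p[2]); d=w[:2]-p[:2]; return np.array([c*d[0]+s*d[1],-s*d[0]+c*d[1]]).round(1)
for n,m,z in [('tinS',S(575,161),30),('tinD',D(101,175),30),('bigS',S(693,62),40),('smallS',S(622,268),22),('smallD',D(93,98),22),('domeS',S(515,75),14),('domeD',D(120,335),14),('tweezS1',S(580,440),3),('tweezS2',S(680,385),3),
  ('tweezD1',D(76,62),3),('tweezD2',D(213,20),3),('capedgeL',S(539,163),28),('capedgeR',S(611,163),28),('smL',S(594,270),20),('smR',S(650,270),20),('charg',S(112,75),0),('chTopS',S(112,10),55),('brush',('scene',175,222),155),('cup',('scene',203,238),95),('cuprimD',('side',341,190),95),('smallbaypost',('scene',323,192),30),('smallbaypost2',('scene',391,215),10)]:
    w=back(*m,z); print(n,w.round(1),inb(w))
```

```text
bay [ 5.46712875e+02 -4.87096969e+01 -2.19285538e-01] res [[-1.0, -1.2], [-0.7, -1.3], [-1.0, -0.6], [-3.2, -0.9], [-1.5, -2.4], [-1.7, -1.4], [-0.3, -1.6], [-1.1, -1.6]]
tinS [435.9 -46.3  30. ] [-108.7  -21.7]
tinD [436.6 -56.8  30. ] [-105.7  -31.9]
bigS [336.8 -74.5  40. ] [-199.3  -70.8]
smallS [457.9  32.2  22. ] [-104.2   59.7]
smallD [460.3  24.4  22. ] [-100.3   52.5]
domeS [ 411.3 -147.2   14. ] [-110.8 -125.6]
domeD [ 408.5 -161.9   14. ] [-110.3 -140.5]
tweezS1 [534.2 108.3   3. ] [-46.4 150.6]
tweezS2 [470.3 103.7   3. ] [-107.7  132.2]
tweezD1 [472.7  91.8   3. ] [-102.8  121. ]
tweezD2 [563.8 104.9   3. ] [-16.7 153.6]
capedgeL [452.2 -57.4  28. ] [-90.3 -29. ]
capedgeR [418.8 -36.3  28. ] [-127.6  -15.8]
smL [470.   23.9  20. ] [-90.7  54.2]
smR [445.1  39.5  20. ] [-118.4   64. ]
charg [ 605.4 -290.7    0. ] [ 109.9 -223.4]
chTopS [ 603.8 -276.8   55. ] [ 105.3 -210.2]
brush [744.8  95.  155. ] [162.  183.4]
cup [701.2  98.4  95. ] [118.8 177.2]
cuprimD [701.  80.  95.] [122.5 159.2]
smallbaypost [405.6  57.1  30. ] [-160.8   72.6]
smallbaypost2 [314.8 171.6  10. ] [-274.3  164.6]
```

```bash
cat >> h.py <<'E'
from scipy.spatial.transform import Rotation as Ro
def tool():
    s=ctrl.read_state(); q=s['orientation']; return s,Ro.from_quat([q[1],q[2],q[3],q[0]])
def inc(target,head):
    "shift (cm, tool axes) and turn to put the TCP at target, pointing down, tool y at world heading head"
    s,R=tool(); c,n=np.cos(head),np.sin(head)
    T=Ro.from_matrix(np.array([[-n,c,0],[c,n,0],[0,0,-1]]))
    print('t',s['clock'].round(2),'pos',s['eef_pos'].round(1),'gap',round(s['finger_gap'],1),'F',s['force'].round(1))
    print('inc cm',(R.inv().apply(np.array(target)-s['eef_pos'])/10).round(2),'rot',(R.inv()*T).as_rotvec().round(3))
def b2w(X,p):
    c,s=np.cos(p[2]),np.sin(p[2]); return np.array([p[0]+c*X[0]-s*X[1],p[1]+s*X[0]+c*X[1],X[2]])
def w2b(w,p):
    c,s=np.cos(p[2]),np.sin(p[2]); d=np.array(w[:2])-p[:2]; return np.array([c*d[0]+s*d[1],-s*d[0]+c*d[1]])
E
python3 - <<'E'
from h import *
p=np.load('bay.npy'); inc(b2w([-50,0,200],p),p[2]+0.54)
E
```

```text
Traceback (most recent call last):
  File "h.py", line 17, in inc
    print('t',s['clock'].round(2),'pos',s['eef_pos'].round(1),'gap',round(s['finger_gap'],1),'F',s['force'].round(1))
              ^^^^^^^^^^^^^^^^
AttributeError: 'float' object has no attribute 'round'
```

```bash
sed -i "s/s\['clock'\].round(2)/round(s['clock'],2)/" h.py
python3 - <<'E'
from h import *
p=np.load('bay.npy'); inc(b2w([-50,0,200],p),p[2]+0.54)
E
```

```text
t 0.1 pos [187.7 490.  230.9] gap 85.3 F [-0.6 -0.4  0. ]
inc cm [-47.86 -38.19   3.12] rot [-0.001  0.     0.884]
```

{"op": "drive_tool", "data": {
  "increments": [
    [[-3,-2.4,0.2,0,0,0.06],[-6,-4.8,0.4,0,0,0.12],[-9,-7.2,0.6,0,0,0.18],[-12,-9.6,0.8,0,0,0.24],[-15,-12,1,0,0,0.3],[-18,-14.4,1.2,0,0,0.36],[-21,-16.8,1.4,0,0,0.42],[-24,-19.1,1.6,0,0,0.45]]
  ],
  "gripper": 75,
  "force": 20
}}

```text
clock: 0.77
eef_pos: [343.9, 224.3, 215.2]
orientation: [-0.0, 0.398, 0.917, -0.0]
force: [0.9, 1.1, 1.3]
finger_gap: 60.1
grasp_force: 0.0
```

Run:
```python
from h import *
p=np.load('bay.npy'); inc(b2w([-50,0,200],p),p[2]+0.54)
```

```text
t 0.77 pos [343.9 224.3 215.2] gap 60.1 F [0.9 1.1 1.3]
inc cm [-29.66  -6.65   1.52] rot [-0.     0.     0.431]
```

{"op": "drive_tool", "data": {
  "increments": [
    [[-3.8,-0.8,0.2,0,0,0.06],[-7.6,-1.7,0.4,0,0,0.12],[-11.4,-2.5,0.6,0,0,0.18],[-15.2,-3.4,0.8,0,0,0.24],[-19,-4.2,1,0,0,0.3],[-22.8,-5.1,1.2,0,0,0.36],[-26.6,-5.9,1.4,0,0,0.42],[-29.6,-6.6,1.5,0,0,0.43]]
  ]
}}

```text
clock: 1.43
eef_pos: [499.3, -37.4, 199.8]
orientation: [-0.0, 0.585, 0.811, -0.0]
force: [-0.3, 0.4, 0.3]
finger_gap: 60.7
grasp_force: 0.0
```

{"op": "drive_tool", "data": {
  "increments": [
    [[0,0,0,0,0,0],[0,0,0,0,0,0],[0,0,0,0,0,0],[0,0,0,0,0,0],[0,0,0,0,0,0],[0,0,0,0,0,0],[0,0,0,0,0,0],[0,0,0,0,0,0]]
  ]
}}

```text
clock: 2.1
eef_pos: [498.3, -34.4, 200.4]
orientation: [0.0, 0.583, 0.812, 0.0]
force: [-0.8, 0.2, -0.8]
finger_gap: 60.1
grasp_force: 0.0
```

Run:
```python
from h import *
import cv2,json
s,R=tool(); im=viewer.capture('wrist'); print(s['eef_pos'],R.as_matrix().round(3))
json.dump([list(s['eef_pos']),R.as_quat().tolist()],open('w1.json','w'))
cv2.imwrite('pics/w1.png',im[:,:,::-1]); cv2.imwrite('pics/w1b.png',cv2.resize(im[:,:,::-1],(800,600),interpolation=cv2.INTER_CUBIC))
```

```text
[498.28618607 -34.35952762 200.40130031] [[-0.32   0.947  0.   ]
 [ 0.947  0.32  -0.   ]
 [-0.     0.    -1.   ]]
```

View pics/w1b.png

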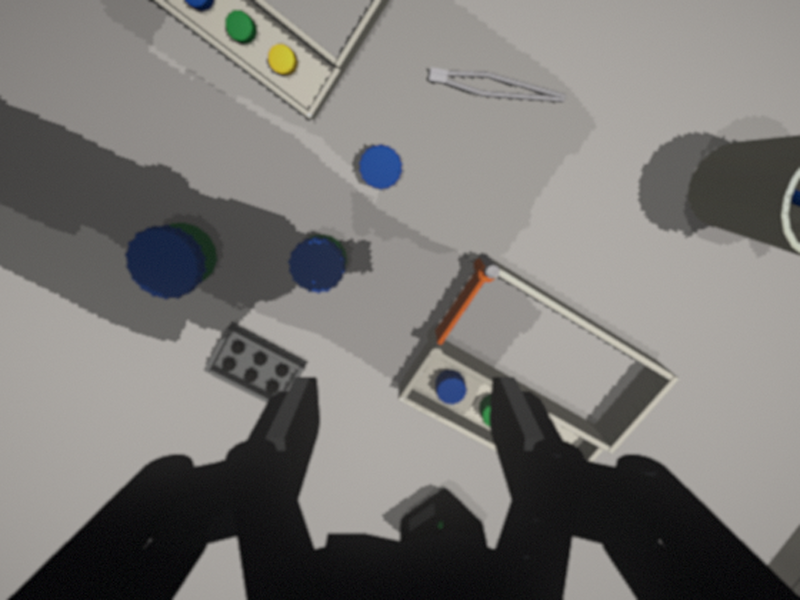

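Wrist view (800×600 scale): the tin's cap is at (317,263), the left post at (492,270), the right post at (437,351), the end-left corner at (677,377), and the end/divider corner at (612,449). Small tin, tweezers and dome tray are clear of the path.

```bash
cat >> h.py <<'E'
def wcam(pose):
    c=viewer.camera_info('wrist'); f=210/np.tan(np.radians(c['vertical_fov']/2)); H=c['hand_eye']
    R=Ro.from_quat(pose[1]).as_matrix(); return R@H[:3,:3],R@H[:3,3]+np.array(pose[0]),f,c['cx'],c['cy']
def wproj(pose,X):
    A,o,f,cx,cy=wcam(pose); p=A.T@(np.array(X)-o); return np.array([f*p[0]/p[2]+cx,f*p[1]/p[2]+cy])
def wback(pose,u,v,z):
    A,o,f,cx,cy=wcam(pose); d=A@np.array([(u-cx)/f,(v-cy)/f,1]); return o+d*(z-o[2])/d[2]
E
python3 - <<'E'
from h import *
import json
from scipy.optimize import least_squares
P=json.load(open('w1.json')); px=lambda x,y:np.array([(x+.5)*.7-.5,(y+.5)*.7-.5])
M=[(px(492,270),(0,37,40)),(px(437,351),(0,-37,40)),(px(677,377),(175,41,34)),(px(612,449),(174,-39,34)),(px(402,397),(0,-94,24))]
p0=np.load('bay.npy')
g=lambda p:np.concatenate([wproj(P,b2w(X,p))-m for m,X in M])
p=least_squares(g,p0,x_scale=[1,1,.01],loss='soft_l1').x; print(p0,p,g(p).reshape(-1,2).round(1).tolist()); np.save('bay2.npy',p)
for n,m,z in [('tin',px(317,263),30),('tinL',px(289,263),28),('tinR',px(346,263),28),('small',px(380,167),22),('dome',px(257,362),14),('tw1',px(436,74),3),('tw2',px(562,99),3),('smallbay',px(310,115),15),('flapedge',px(441,342),32),('hinge',px(488,275),32)]:
    w=wback(P,*m,z); print(n,w.round(1),w2b(w,p).round(1))
E
```

```text
[ 5.46712875e+02 -4.87096969e+01 -2.19285538e-01] [ 5.48398760e+02 -4.51966560e+01 -2.19774878e-01] [[0.6, -0.7], [-0.7, 0.3], [1.9, -0.3], [0.1, 0.8], [-3.6, 0.5]]
tin [437.6 -47.3  30. ] [-107.7  -26.2]
tinL [418.2 -54.3  28. ] [-125.1  -37.3]
tinR [457.3 -41.1  28. ] [-89.8 -15.9]
small [460.1  29.9  22. ] [-102.5   54.1]
dome [ 411.1 -147.7   14. ] [-111.7 -130. ]
tw1 [477.3  99.6   3. ] [-101.   125.8]
tw2 [565.9 113.    3. ] [-17.4 158.2]
smallbay [404.5  46.6  15. ] [-160.5   58.3]
flapedge [543.1 -76.   32. ] [  1.5 -31.3]
hinge [557.  -15.8  32. ] [ 2.  30.6]
```

Run:
```python
from h import *
p=np.load('bay2.npy'); inc([437.6,-47.3,5],p[2]+0.52)
```

```text
t 2.15 pos [498.3 -34.5 200.4] gap 60.0 F [ 0.2 -0.4 -0.6]
inc cm [ 0.73 -6.16 19.54] rot [0.    0.    0.025]
```

{"op": "drive_tool", "data": {
  "increments": [
    [[0.35,-3,1,0,0,0.025],[0.73,-6.16,3,0,0,0.025],[0.73,-6.16,6,0,0,0.025],[0.73,-6.16,9.5,0,0,0.025],[0.73,-6.16,12.5,0,0,0.025],[0.73,-6.16,14.5,0,0,0.025],[0.73,-6.16,15.5,0,0,0.025],[0.73,-6.16,15.5,0,0,0.025]]
  ]
}}

```text
clock: 2.82
eef_pos: [436.4, -47.1, 43.5]
orientation: [-0.002, 0.593, 0.805, -0.001]
force: [0.1, -0.2, -0.7]
finger_gap: 60.4
grasp_force: 0.0
```

Run:
```python
from h import *
import cv2
p=np.load('bay2.npy'); inc([437.6,-47.3,5],p[2]+0.52)
a=viewer.capture('wrist')[:,:,::-1]; b=viewer.capture('side')[210:300,180:320,::-1]
cv2.imwrite('pics/w2.png',np.vstack([cv2.resize(a,(400,300)),cv2.resize(b,(400,257))]))
```

```text
t 2.82 pos [436.4 -47.1  43.5] gap 60.4 F [ 0.1 -0.2 -0.7]
inc cm [-0.07  0.12  3.85] rot [-0.003 -0.002 -0.   ]
```

View pics/w2.png

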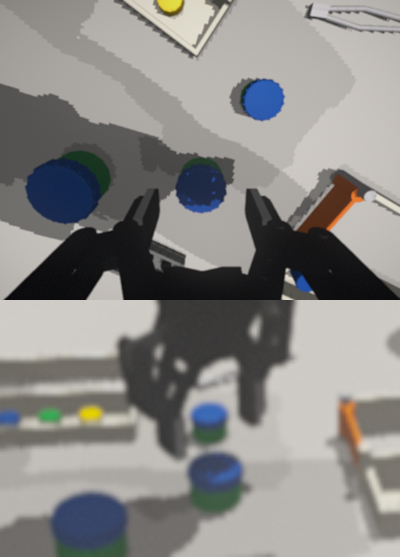

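The fingertips, at (150,195) and (255,195), straddle the tin at (200,187), with the doorway on the right. I'll confirm the tin's position numerically from this view.

Run:
```python
from h import *
p=np.load('bay2.npy'); s,R=tool(); P=[s['eef_pos'],R.as_quat()]
for uv in[(201,188),(176,188),(225,188)]:
    w=wback(P,uv[0]*1.4,uv[1]*1.4,30); print(w.round(1),'tool',R.inv().apply(w-s['eef_pos']).round(1),w2b(w,p))
for z in(0,-4,-8): print(wproj(P,s['eef_pos']+R.apply([0,30,z]))/1.4,wproj(P,s['eef_pos']+R.apply([0,-30,z]))/1.4)
inc([437.6,-47.3,5],p[2]+0.52)
```

```text
[438.3 -48.5  30. ] tool [-1.2  0.3 15.6] [-106.72244375  -27.25301044]
[419.3 -54.4  30. ] tool [ -1.2 -19.6  15.6] [-123.95983461  -37.1239232 ]
[456.5 -42.9  30. ] tool [-1.2 19.3 15.6] [-90.17365594 -17.77642306]
[241.82375654 196.74213335] [159.26889772 196.73582236]
[242.77725921 199.64146291] [158.24782349 199.63559485]
[243.77748696 202.68287012] [157.17670244 202.6774965 ]
t 2.92 pos [437.7 -47.5  45.6] gap 60.4 F [1.1 0.5 1. ]
inc cm [ 0.02 -0.    4.06] rot [-0. -0. -0.]
```

{"op": "drive_tool", "data": {
  "increments": [
    [[0,0,1,0,0,0],[0,0,2,0,0,0],[0,0,3,0,0,0],[0,0,3.6,0,0,0],[0,0,4,0,0,0],[0,0,4,0,0,0],[0,0.2,4,0,0,0],[0,0.5,4,0,0,0]]
  ]
}}

```text
clock: 3.58
eef_pos: [442.8, -46.1, 5.8]
orientation: [0.0, 0.594, 0.805, 0.0]
force: [-0.4, 0.1, -0.7]
finger_gap: 60.3
grasp_force: 0.0
```

{"op": "drive_tool", "data": {
  "increments": [
    [[0,0.4,0,0,0,0],[0,0.8,0,0,0,0],[0,1.2,0,0,0,0],[0,1.7,0,0,0,0],[0,2.2,0,0,0,0],[0,2.7,0,0,0,0],[0,3.2,0,0,0,0],[0,3.7,0,0,0,0]]
  ]
}}

```text
clock: 4.25
eef_pos: [478.3, -34.9, 5.2]
orientation: [-0.0, 0.593, 0.805, -0.0]
force: [-0.5, -0.0, 1.1]
finger_gap: 59.7
grasp_force: 0.7
```

Run:
```python
from h import *
p=np.load('bay2.npy'); h=0.52
t=b2w([-62+10*np.cos(h),0+10*np.sin(h),6],p); inc(t,p[2]+h)
```

```text
t 4.25 pos [478.3 -34.9   5.2] gap 59.7 F [-0.5 -0.   1.1]
inc cm [ 0.02  2.01 -0.08] rot [-0. -0. -0.]
```

{"op": "drive_tool", "data": {
  "increments": [
    [[0,0.4,0,0,0,0],[0,0.8,0,0,0,0],[0,1.2,0,0,0,0],[0,1.5,0,0,0,0],[0,1.8,0,0,0,0],[0,1.9,0,0,0,0],[0,1.9,0,0,0,0],[0,1.9,0,0,0,0]]
  ]
}}

```text
clock: 4.92
eef_pos: [496.0, -29.4, 5.3]
orientation: [0.0, 0.593, 0.805, 0.0]
force: [0.5, -0.8, -0.2]
finger_gap: 60.6
grasp_force: 0.0
```

Run:
```python
from h import *
import cv2
p=np.load('bay2.npy'); h=0.52
inc(b2w([-62+10,0,6],p),p[2]); s,R=tool(); print(s['eef_pos'],w2b(s['eef_pos'],p))
a=viewer.capture('wrist')[:,:,::-1]; b=viewer.capture('scene')[140:230,140:310,::-1]
cv2.imwrite('pics/w3.png',np.vstack([a,cv2.resize(b,(560,180*560//340))][:1]))
cv2.imwrite('pics/s3.png',b)
import json; json.dump([list(s['eef_pos']),R.as_quat().tolist()],open('w3.json','w'))
```

```text
t 4.92 pos [496.  -29.4   5.3] gap 60.6 F [ 0.5 -0.8 -0.2]
inc cm [-0.47  0.03 -0.07] rot [ 0.   -0.    0.52]
[495.97922485 -29.42895123   5.28573508] [-54.59618059   3.96045839]
```

View pics/w3.png

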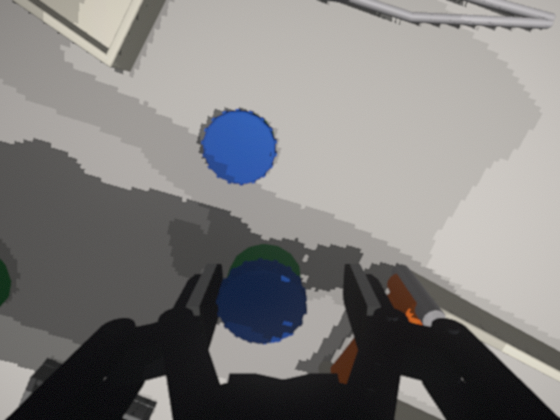

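The tin's cap at (262,301) sits against the rear (left) finger. The front finger is just short of the flap. I'll get the tin's position in the tool and bay frames.

Run:
```python
from h import *
import json
p=np.load('bay2.npy'); P=json.load(open('w3.json')); R=Ro.from_quat(P[1])
w=wback(P,262,301,30); w2=wback(P,265,275,15); print(w,R.inv().apply(w-P[0]),w2b(w,p), (wback(P,307,301,28)-wback(P,217,301,28)))
tb=w2b(w,p)
for f in(.25,.5,.75,1):
    h=.52*(1-f); inc(b2w([tb[0]+10.5*np.cos(h),tb[1]+10.5*np.sin(h),5.3],p),p[2]+h)
```

```text
[487.71352675 -30.32312039  30.        ] [  1.59019072  -8.15706242 -24.71537619] [-62.46812241   1.28579288] [3.86933778e+01 1.19685131e+01 1.42108547e-14]
t 5.02 pos [495.9 -29.5   5.3] gap 60.0 F [-0.1  0.  -0. ]
inc cm [0.03 0.23 0.  ] rot [ 0.   -0.    0.13]
t 5.02 pos [495.9 -29.5   5.3] gap 60.0 F [-0.1  0.  -0. ]
inc cm [-0.11  0.21  0.  ] rot [ 0.   -0.    0.26]
t 5.02 pos [495.9 -29.5   5.3] gap 60.0 F [-0.1  0.  -0. ]
inc cm [-0.24  0.16  0.  ] rot [ 0.   -0.    0.39]
t 5.02 pos [495.9 -29.5   5.3] gap 60.0 F [-0.1  0.  -0. ]
inc cm [-0.36  0.1   0.  ] rot [ 0.   -0.    0.52]
```

{"op": "drive_tool", "data": {
  "increments": [
    [[0.03,0.15,0,0,0,0.08],[0,0.2,0,0,0,0.17],[-0.05,0.2,0,0,0,0.26],[-0.1,0.18,0,0,0,0.35],[-0.15,0.16,0,0,0,0.44],[-0.22,0.15,0,0,0,0.52],[-0.22,0.15,0,0,0,0.52],[-0.22,0.15,0,0,0,0.52]]
  ]
}}

```text
clock: 5.68
eef_pos: [498.0, -31.2, 5.3]
orientation: [0.0, 0.78, 0.626, 0.0]
force: [0.7, 0.6, -0.7]
finger_gap: 60.4
grasp_force: 0.0
```

Run:
```python
from h import *
import cv2
p=np.load('bay2.npy'); inc(b2w([-52,3,5.3],p),p[2]); s,R=tool(); print(w2b(s['eef_pos'],p))
a=viewer.capture('wrist')[:,:,::-1]; cv2.imwrite('pics/w4.png',a)
import json; json.dump([list(s['eef_pos']),R.as_quat().tolist()],open('w4.json','w'))
```

```text
t 5.68 pos [498.  -31.2   5.3] gap 60.4 F [ 0.7  0.6 -0.7]
inc cm [0.03 0.03 0.  ] rot [ 0.    -0.     0.002]
[-52.28688903   2.68850644]
```

View pics/w4.png

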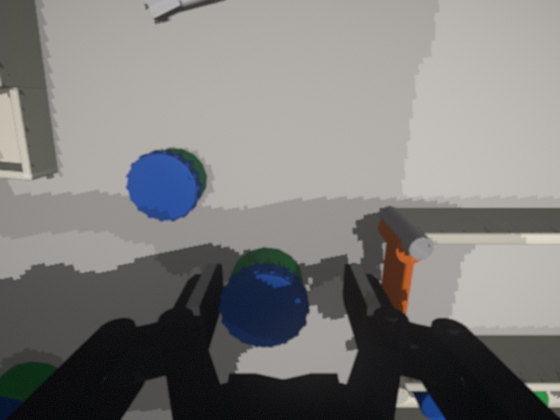

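The tin, at (264,304), is against the rear finger and aligned with the bay axis. The left post's top is at (422,245), which I'll use to check the bay fit.

Run:
```python
from h import *
import json
p=np.load('bay2.npy'); P=json.load(open('w4.json')); R=Ro.from_quat(P[1])
for uv,z in[((264,304),30),((422,245),40),((409,260),32),((545,238),34)]:
    w=wback(P,*uv,z); print(R.inv().apply(w-P[0]).round(1),w2b(w,p).round(1))
```

```text
[  0.4  -7.9 -24.7] [-60.2   3.1]
[ 33.8  53.3 -34.7] [ 0.9 36.6]
[ 23.2  52.7 -26.7] [ 0.4 26. ]
[ 34.1 104.7 -28.7] [52.3 37. ]
```

{"op": "drive_tool", "data": {
  "increments": [
    [[0,0.5,0,0,0,0],[0,1,0,0,0,0],[0,1.5,0,0,0,0],[0,2,0,0,0,0],[0,2.5,0,0,0,0],[0,2.9,0,0,0,0],[0,3.3,0,0,0,0],[0,3.5,0,0,0,0]]
  ]
}}

```text
clock: 6.4
eef_pos: [532.9, -39.0, 5.3]
orientation: [0.0, 0.78, 0.625, 0.0]
force: [-1.5, 0.7, 0.5]
finger_gap: 60.5
grasp_force: 0.6
```

Run:
```python
from h import *
import cv2
p=np.load('bay2.npy'); inc(b2w([85,3,5.3],p),p[2]); s,R=tool(); print(w2b(s['eef_pos'],p))
a=viewer.capture('wrist')[:,:,::-1]; cv2.imwrite('pics/w5.png',a)
```

```text
t 6.4 pos [532.9 -39.    5.3] gap 60.5 F [-1.5  0.7  0.5]
inc cm [ 0.03 10.15  0.  ] rot [ 0.  0. -0.]
[-16.52715695   2.69118139]
```

View pics/w5.png

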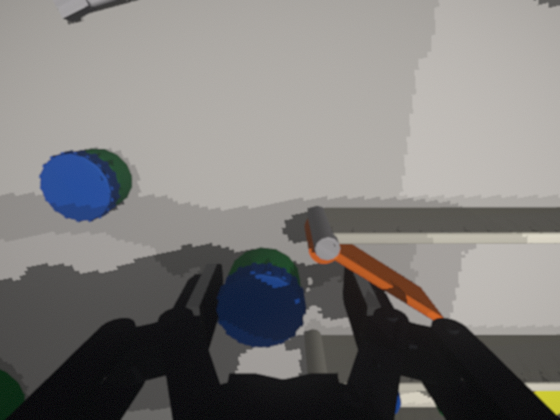

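The front finger holds the flap open at about 1 rad (orange from (330,248) to (440,318)), with the tin at (261,304) still outside. I'll push on through.

{"op": "drive_tool", "data": {
  "increments": [
    [[0,0.5,0,0,0,0],[0,1,0,0,0,0],[0,1.5,0,0,0,0],[0,2,0,0,0,0],[0,2.5,0,0,0,0],[0,3,0,0,0,0],[0,3.5,0,0,0,0],[0,4,0,0,0,0]]
  ]
}}

```text
clock: 7.12
eef_pos: [571.8, -47.6, 5.3]
orientation: [0.0, 0.78, 0.625, 0.0]
force: [-1.4, 0.2, -0.1]
finger_gap: 60.0
grasp_force: 0.4
```

{"op": "drive_tool", "data": {
  "increments": [
    [[0,0.5,0,0,0,0],[0,1,0,0,0,0],[0,1.5,0,0,0,0],[0,2,0,0,0,0],[0,2.5,0,0,0,0],[0,3,0,0,0,0],[0,3.5,0,0,0,0],[0,3.7,0,0,0,0]]
  ]
}}

```text
clock: 7.78
eef_pos: [608.2, -55.8, 5.3]
orientation: [0.0, 0.78, 0.625, 0.0]
force: [-1.9, 1.0, 1.3]
finger_gap: 60.3
grasp_force: 0.7
```

Run:
```python
from h import *
import cv2
p=np.load('bay2.npy'); inc(b2w([104,3,5.3],p),p[2]); s,R=tool(); print(w2b(s['eef_pos'],p))
a=viewer.capture('wrist')[:,:,::-1]; cv2.imwrite('pics/w6.png',a)
```

```text
t 7.78 pos [608.2 -55.8   5.3] gap 60.3 F [-1.9  1.   1.3]
inc cm [0.03 4.34 0.  ] rot [ 0. -0. -0.]
[60.63528526  2.69506015]
```

View pics/w6.png

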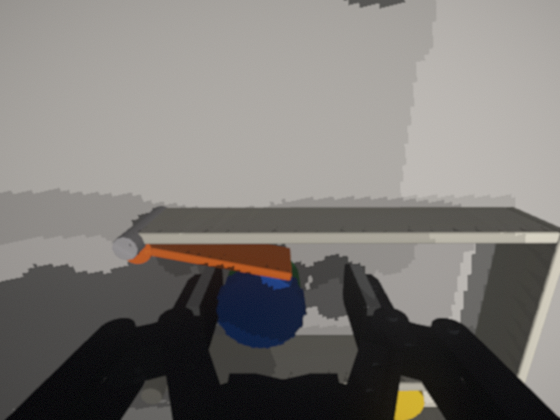

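The tin at (261,308) is about 50 mm inside, with the flap lying along its left side. I'll push it another 48 mm.

{"op": "drive_tool", "data": {
  "increments": [
    [[0,0.6,0,0,0,0],[0,1.3,0,0,0,0],[0,2,0,0,0,0],[0,2.7,0,0,0,0],[0,3.4,0,0,0,0],[0,4.1,0,0,0,0],[0,4.6,0,0,0,0],[0,4.8,0,0,0,0]]
  ]
}}

```text
clock: 8.5
eef_pos: [655.1, -66.3, 5.2]
orientation: [0.0, 0.78, 0.625, 0.0]
force: [-2.2, 0.6, 1.1]
finger_gap: 60.4
grasp_force: 0.7
```

{"op": "drive_tool", "data": {
  "increments": [
    [[0,0,0,0,0,0],[0,-0.3,0,0,0,0],[0,-0.4,0,0,0,0],[0,-0.4,-0.5,0,0,0],[0,-0.4,-1.5,0,0,0],[0,-0.4,-3,0,0,0],[0,-0.4,-5,0,0,0],[0,-0.4,-7,0,0,0]]
  ]
}}

```text
clock: 9.17
eef_pos: [650.1, -65.1, 76.9]
orientation: [0.0, 0.78, 0.625, 0.0]
force: [0.1, 0.4, 0.1]
finger_gap: 60.3
grasp_force: 0.0
```

{"op": "drive_tool", "data": {
  "increments": [
    [[0,0,-2,0,0,0],[0,0,-4,0,0,0],[0,0,-6,0,0,0],[0,0,-8,0,0,0],[0,0,-10,0,0,0],[0,0,-11,0,0,0],[0,0,-12,0,0,0],[0,0,-12,0,0,0]]
  ]
}}

```text
clock: 9.83
eef_pos: [650.9, -65.3, 197.6]
orientation: [0.001, 0.78, 0.625, 0.001]
force: [0.5, -0.0, -0.1]
finger_gap: 60.1
grasp_force: 0.0
```

Run:
```python
from h import *
import cv2
p=np.load('bay2.npy'); s,R=tool(); print(s['clock'],s['eef_pos'],w2b(s['eef_pos'],p))
a=viewer.capture('wrist')[:,:,::-1]; cv2.imwrite('pics/w7.png',a)
import json; json.dump([list(s['eef_pos']),R.as_quat().tolist()],open('w7.json','w'))
```

```text
9.8333 [650.86503965 -65.28726843 197.5674838 ] [104.38156538   2.73130168]
```

View pics/w7.png

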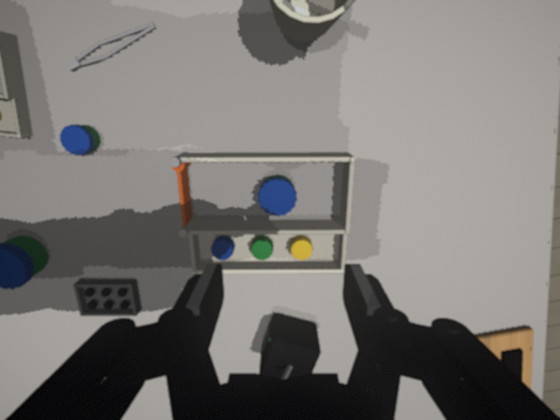

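The tin stands at (276,195) inside the bay, and the flap line from (183,165) to (186,225) looks shut. I'll check its angle numerically, then hand in if it's good.

Run:
```python
from h import *
import json,cv2
p=np.load('bay2.npy'); P=json.load(open('w7.json')); im=cv2.imread('pics/w7.png').astype(int)
print('tin',w2b(wback(P,276,195,30),p))
m=(im[:,:,2]-im[:,:,0]>60)&(im[:,:,1]<im[:,:,2]*.65); m[:,:150]=0; m[:,230:]=0
v,u=np.nonzero(m); w=np.array([w2b(wback(P,np.median(u[v==r])*0+u[v==r].max(),r,32),p) for r in np.unique(v)])
print(w[::8].round(1)); a=np.polyfit(w[5:-5,1],w[5:-5,0],1); print('flap angle',-np.arctan(a[0]))
```

```text
tin [98.24312488 -0.57701987]
[[  7.5  32.9]
 [  5.7  24.9]
 [  5.8  16.8]
 [  8.    8.5]
 [  7.2   0.1]
 [  3.3  -8.5]
 [  1.4 -17.2]
 [  1.5 -26.1]]
flap angle -0.09708547325515121
```

```bash
python3 -c "
from station import ctrl
print(ctrl.close_job())"
```

```text
the job is handed in; nothing more can be done
None
```

The tin stands about 98 mm inside the white bay in the last wrist view, with the flap shut behind it as far as that view shows, and the job was handed in at about 10 s of robot time; no verdict came back.

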